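Dispense one sample puck and nudge it onto the patch

TASK

Press the dispenser's plunger once, all the way down, and let it spring back up, so that a single metal puck is pushed out onto the bench. Then nudge that puck along the bench with the fingers, without pinching or picking it up, until it lies wholly on the square white patch, and let go. Leave the other pucks in the magazine and the things standing around where they are.

Things in the scene. Friction and masses are not known exactly. Their poses are not given: they have to be found in the camera images.
- dispenser: Puck dispenser, fixed: clear open-topped magazine (54 x 54 mm, 48 mm high) with three stacked pucks; behind it a white housing (x -105 to -27 mm, 56 mm wide, 40 mm high) bearing the plunger. Origin on the bench under the magazine's axis; z up, +x out of the exit slot at the foot of the front wall (outer face x = 27 mm). Feet 4 mm thick reach y = +-41 mm, x = 22 mm.
- landing (a point): Point on the bench about where the centre of the dispensed puck comes to lie after a full press (x = 67 mm, y = 0 of the dispenser; a little farther if pressed fast). The puck slides out on the bench itself, with no tray or edge; the next puck drops in its place when the plunger comes up.
- plunger_top (a point): Centre of the top of the plunger's round black cap (38 mm across, 8 mm thick), 74 mm above the bench when up, at x = -66 mm, y = 0 of the dispenser; it moves with the cap.
- plunger (a joint): Plunger travel in m: 0 up, 0.024 fully down (straight down, against a stop). A spring returns it; holding it down takes about 9 N and pressing slowly up to about 15 N.
- puck1: The lowest puck in the magazine, the one to be dispensed: an aluminium disc 44 mm across and 12 mm thick with a dark dot in the middle of its top, lying flat, about 50 g. Origin at the centre of its underside, z up. All three pucks are alike.
- puck2: The second puck from the bottom; same disc, origin at the centre of its underside. Must stay in the magazine.
- puck3: The top puck; same disc, origin at the centre of its underside. Must stay in the magazine.
- patch: Square white vinyl patch, 90 x 90 mm, stuck flush on the bench (under 1 mm, no edge to climb), to the left or to the right of where the puck comes out. Origin at its centre; x and y along its sides.
- dish: Bystander: small open glass dish, 60 mm across, 16 mm high, loose. Origin at the centre of its underside. It stands on the other side of the exit from the patch.
- bottle: Bystander: white capped bottle, 60 mm across, 140 mm high, loose. Origin at the centre of its underside.
- jar: Bystander: amber glass jar with black lid, 56 mm across, 70 mm high, loose. Origin at the centre of its underside.
- tweezers: Bystander: steel tweezers lying on the bench, 130 mm long along their y, 16 mm wide, 7 mm high, loose. Origin at the middle of their underside.
Mind the look-alikes: they are no part of the job. What is shaped like the puck3 but red or turquoise is not meant. Leave any purple look-alike of the dispenser alone.

How it is judged:
On the way, in this order (a step that is already met when the one before it is completed fails the run):
1. the plunger is pressed fully down (value of joint plunger above 0.021 m), for 0.02 s.
2. one puck lies out on the bench in front of the exit and the plunger is up again (x of puck1 in the frame of dispenser above 0.05 m and value of joint plunger below 0.003 m and x of puck2 in the frame of dispenser between -0.012 and 0.012 m and y of puck2 in the frame of dispenser between -0.012 and 0.012 m and x of puck3 in the frame of dispenser between -0.012 and 0.012 m and y of puck3 in the frame of dispenser between -0.012 and 0.012 m), for 0.1 s.
3. the puck lies on the patch (x of puck1 in the frame of patch between -0.025 and 0.025 m and y of puck1 in the frame of patch between -0.025 and 0.025 m), for 0.2 s.
At the end, for the whole second after the job is handed in: The first puck lies flat and still on the bench, its centre within 25 mm of the patch's centre along both patch sides; the plunger is up (within 3 mm); the other two pucks are within 12 mm of the magazine's axis; no bystander has moved more than 15 mm (all of step 3 and height (world z) of puck1 below 0.003 m and angle between puck1's own z axis and vertical below 0.1 rad and linear speed of puck1 below 0.01 m/s and value of joint plunger below 0.003 m and x of puck2 in the frame of dispenser between -0.012 and 0.012 m and y of puck2 in the frame of dispenser between -0.012 and 0.012 m and x of puck3 in the frame of dispenser between -0.012 and 0.012 m and y of puck3 in the frame of dispenser between -0.012 and 0.012 m and distance of each of dish, bottle, jar, tweezers from where it was at the start of the episode below 0.015 m); the robot touches nothing.
It fails at once if a second puck was pushed out of the magazine (x of any of puck2, puck3 in the frame of dispenser above 0.015 m or x of any of puck2, puck3 in the frame of dispenser below -0.015 m or y of any of puck2, puck3 in the frame of dispenser above 0.015 m or y of any of puck2, puck3 in the frame of dispenser below -0.015 m).
It fails at once if the puck was lifted or tipped up (height (world z) of puck1 above 0.008 m or angle between puck1's own z axis and vertical above 0.4 rad).
It fails at once if the puck was pinched or pressed hard (over 15 N) (contact force between the fingers and puck1 above 15 N).
It fails at once if pucks were touched inside the magazine or pulled out by hand ((contact force between the fingers and puck1 above 0.2 N and x of puck1 in the frame of dispenser below 0.04 m and y of puck1 in the frame of dispenser between -0.02 and 0.02 m) or contact force between the fingers and puck2 above 0.5 N or contact force between the fingers and puck3 above 0.5 N).
It fails at once if a bystander was disturbed (distance of any of dish, bottle, jar, tweezers from where it was at the start of the episode above 0.02 m).
It also fails if it takes over 48 s, if anything falls off the work surface, if the arm or the gripper's body presses on something with over 40 N, if the wrist force passes 120 N, or if a joint passes its speed limit or range.

ROBOT

A 6-joint arm with a two-finger parallel gripper is mounted at the origin on the work surface. World frame = base frame: x ahead of the robot, y to its left, z up, the work surface at z = 0. Lengths are in m, angles in rad, forces in N, time in s.
With the tool pointing down it reaches from about 0.375 to 0.9 m from the base axis. Payload 3.1 kg.
Tool frame: the origin (TCP) lies on the centre line of the jaws, within the pads' length; the fingertips stand robot.nose_length ahead of it and the grasp point (between the pads) lies 6 mm ahead of it (robot.nose_length is the distance from the TCP to the fingertips, in m); z points along the fingers, y is the line along which they close (so a half turn about z gives the same grasp; the last joint's range is limited). The gripper opens to 87 mm and grips with 3 to 60 N. Pads are 19 mm wide; open, the fingers measure 117 mm over their backs; the gripper's body (75 mm by 190 mm) begins 51 mm behind the grasp point.
Start: joints at [-0.178, 0.527, 1.433, -0, 1.181, -0.178], TCP at [0.625, 0, 0.248] pointing down, gripper open.
Joint ranges: [-3.08, 3.08], [-0.75, 2.2], [0.22, 2.44], [-1.43, 4.57], [0, 2.65], [-2.85, 2.85]. Speed limits (rad/s): [2.79, 2.79, 3.14, 3.14, 3.14, 3.14].

INTERFACE

Orientations are given as a unit quaternion [x, y, z, w].
In Python, from rig import robot gives the robot as it stands.
- The arm moves only by the shell command python3 -m crank 'ROWS' [FORCE]. ROWS is JSON, one flat list of numbers, 7 for each row, row after row: the shift along the tool's x, y, z in mm, then the turn, a rotation vector about the tool's x, y, z in degrees, then the closure in counts, from 0 (fully open) to 255 (shut). In form: [x, y, z, ax, ay, az, fingers, x, y, z, ax, ay, az, fingers, ...]. A call has exactly 5 rows; each row is the pose to reach, as a shift and turn from the pose commanded when the call began, along the tool's axes at that moment; what a row does not reach only later rows make up. A row lasts 1/12 s, in which the tool goes at most 41.7 mm and 7.16 degrees, less where a joint would pass 70% of its speed; a pose out of reach is approached as far as the arm can. A call with a gripper value outside its range is refused whole. The fingers move at their own pace and stop on an object; FORCE is the grip in N (left out, the last holds). Time passes only in rows, so rows that repeat a pose let the fingers close, or fill a call up. It gives the time, the measured TCP pose, the force, the opening and the grip force at its end, in the units of the state.
- robot.get_obs(): the state, without advancing time (a new reading comes with each control period).
- robot.camera(name): name is "scene" or "side" or "wrist"; returns a dict with "pixels" (400x640x3 uint8, red, green, blue), "intrinsics" (3x3 intrinsics, pixels), "extrinsics" (4x4, takes a point from camera to world coordinates); the wrist camera has in their place "mount" (4x4, takes a point from camera to tool coordinates, whose origin is the TCP and whose axes are the flange's). Camera axes: x right, y down, z forward; pixel columns grow to the right and rows downward; lengths in m; the calibration is good to about 2 mm. The wrist camera is an equidistant fisheye: a pixel r from the principal point sees the ray r / f radians off the axis. A picture is of the moment at which its call begins: read the wrist's pose just before it. There is no depth.
- robot.hand_in(): hands the job in; it is judged then, once.
The state is a dict: "time": time; "q": joint angles; "joint_velocities": joint speeds; "joint_torque": joint torques, N m; "position": TCP position; "tool_rot": TCP orientation; "ft_force": force on the tool from outside, world axes, zero at the start; "moment": the same for the moment, N m; "grip_width": finger opening in m; "grip_force": force on a finger pad.
Only numpy, scipy, OpenCV 4.12 (cv2) and the standard library are available. Lean on these libraries where they do the work, as an engineer would, in place of code of your own. Each camera call takes 0.05 s, during which the arm holds its last target. There are 200 camera calls.

## Working session

There is one attempt and no reset: what is moved stays moved. The work goes in short steps, Python scripts to look and compute and a shell command to move; the robot and the scene stay as the last step left them, time stands still between calls to the robot, and variables do not carry over. Pictures are saved under pics/ and viewed, at most 10 in all, crops included, and the job is handed in when it is done.

```bash
mkdir -p pics; ls; cat > h.py <<'E'
import numpy as np, cv2
from rig import robot
def snap(n,f):
    c=robot.camera(n); cv2.imwrite(f,c["pixels"][:,:,::-1]); return c
def ray(c,u,v,z):
    K=np.array(c["intrinsics"]);T=np.array(c["extrinsics"])
    d=T[:3,:3]@np.linalg.solve(K,[u,v,1]);o=T[:3,3]
    return o+d*(z-o[2])/d[2]
E
python3 - <<'E'
from h import *
import pickle
o=robot.get_obs();print(o);print(robot.nose_length)
for n in("scene","side"):
    c=snap(n,f"pics/{n}0.png");pickle.dump(c,open(n+".pkl","wb"));print(np.array(c["extrinsics"]).round(3).tolist(),c["intrinsics"])
E
```

```text
pics
{'time': 0.0, 'q': array([-1.78500228e-01,  5.28431939e-01,  1.43390760e+00, -4.13250196e-06,
        1.18136830e+00, -1.78516767e-01]), 'joint_velocities': array([-0.00075081,  0.00017165, -0.00156954, -0.00121827, -0.00014864,
        0.00250865]), 'joint_torque': array([-5.45745443e-04, -4.40045428e+01, -1.76593530e+01,  6.32597599e-02,
        5.83207863e-02, -1.53719384e-04]), 'position': array([6.24325288e-01, 1.49963378e-04, 2.46590907e-01]), 'tool_rot': array([ 7.07099982e-01,  7.07112789e-01, -6.04730566e-04, -8.67643916e-04]), 'ft_force': array([-0.14281569,  0.37908704,  0.69941387]), 'moment': array([-0.05513562,  0.01122851,  0.01645003]), 'grip_force': 0.0, 'grip_width': 0.08693242138686133}
0.025
[[0.214, 0.599, -0.771, 1.405], [0.977, -0.148, 0.156, -0.152], [-0.021, -0.787, -0.617, 0.723], [0.0, 0.0, 0.0, 1.0]] [[408.66929878   0.         316.6570176 ]
 [  0.         408.66929878 199.40817176]
 [  0.           0.           1.        ]]
[[0.824, -0.388, 0.412, 0.083], [-0.566, -0.561, 0.604, -0.722], [-0.003, -0.732, -0.682, 0.92], [0.0, 0.0, 0.0, 1.0]] [[438.82522398   0.         323.61538533]
 [  0.         438.82522398 195.80694753]
 [  0.           0.           1.        ]]
```

View pics/scene0.png

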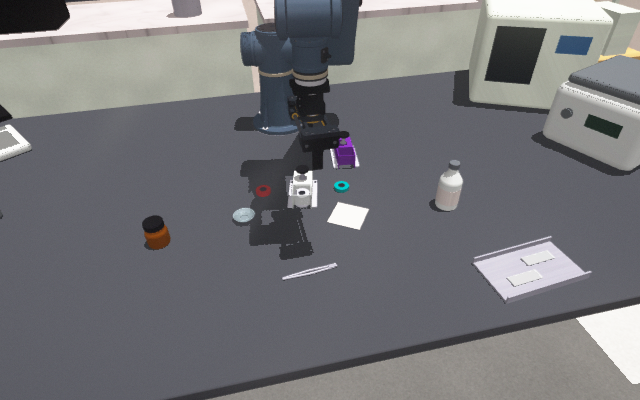

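View pics/side0.png

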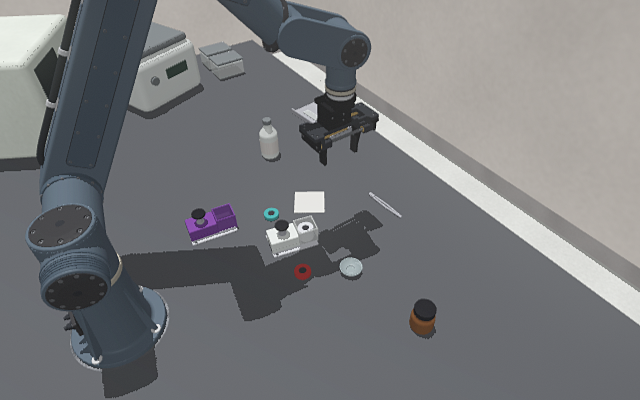

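The white dispenser is near scene (302,190) and side (290,235). The patch is at scene (348,215) and side (309,202), the dish at scene (244,215). I'll enlarge both views.

```bash
python3 - <<'E'
import cv2,numpy as np
a=cv2.imread("pics/scene0.png")[150:250,250:383];b=cv2.imread("pics/side0.png")[180:280,240:373]
cv2.imwrite("pics/crop0.png",np.vstack([cv2.resize(x,(400*2-2,300),interpolation=cv2.INTER_CUBIC) if 0 else cv2.resize(x,None,fx=6,fy=6,interpolation=cv2.INTER_CUBIC) for x in (a,)]))
cv2.imwrite("pics/crop1.png",cv2.resize(b,None,fx=6,fy=6,interpolation=cv2.INTER_CUBIC))
E
```

```text
(no output)
```

View pics/crop0.png

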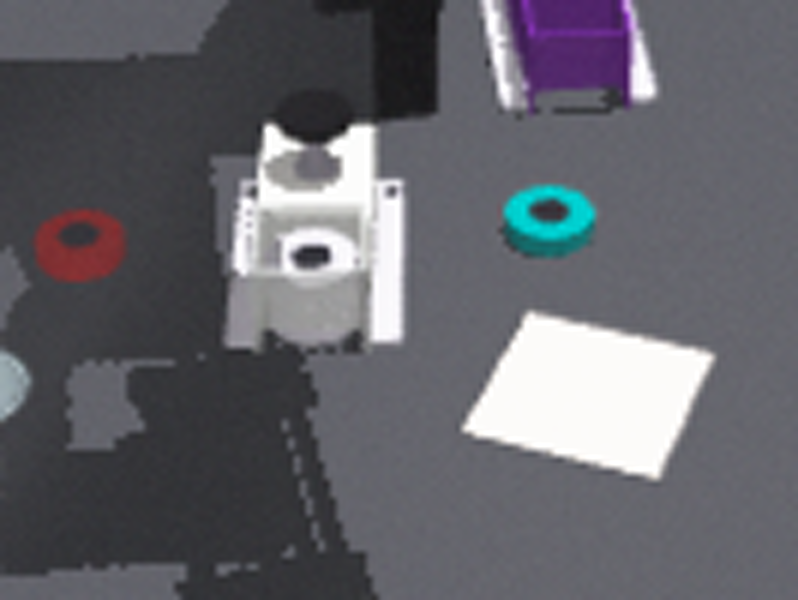

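View pics/crop1.png

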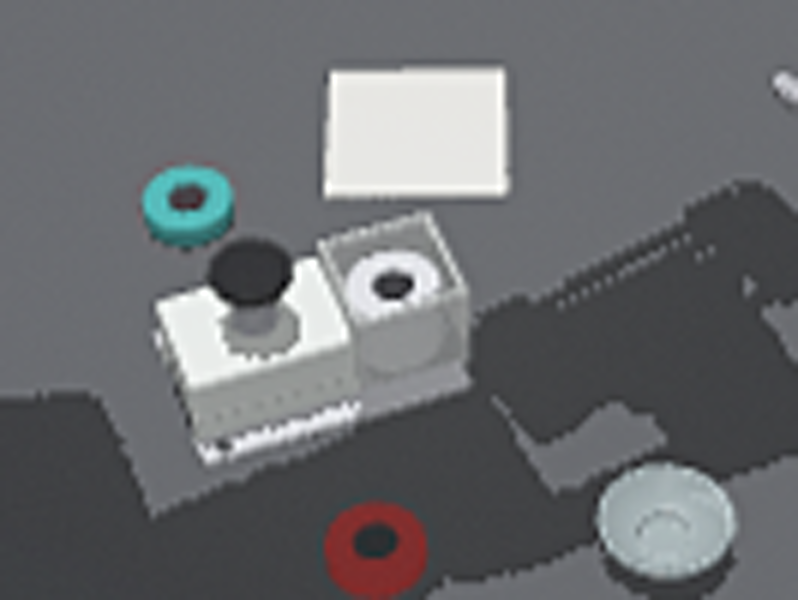

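```bash
cat > m.py <<'E'
from h import *
import pickle
S=pickle.load(open("scene.pkl","rb"));D=pickle.load(open("side.pkl","rb"))
s=lambda u,v,z:ray(S,250+(u+.5)/6-.5,150+(v+.5)/6-.5,z)
d=lambda u,v,z:ray(D,240+(u+.5)/6-.5,180+(v+.5)/6-.5,z)
p=lambda n,x:print(n,(x[:2]*1000).round(1))
p("cap s",s(314,112,.074));p("cap d",d(251,267,.074))
p("dot s",s(311,256,.036));p("dot d",d(394,285,.036))
p("footR s",s(403,342,.004));p("footL s",s(226,346,.004))
for q in [(530,312),(714,353),(659,480),(463,431)]:p("patch s",s(*q,0))
for q in [(330,70),(506,68),(508,194),(325,194)]:p("patch d",d(*q,0))
p("dish d",d(666,520,.012))
p("red s",s(80,236,.012));p("red d",d(376,540,.012))
p("turq s",s(549,210,.012));p("turq d",d(188,197,.012))
p("dish s",ray(S,244,214,.014))
for q in((284,277),(336,266)):p("twz s",ray(S,*q,.003))
p("bottle",ray(S,447,207,0));p("purple front",s(580,105,0));p("housing rear side",d(205,462,.004))
E
python3 m.py
```

```text
cap s [443.1   2.1]
cap d [441.1   1.3]
dot s [504.6 -12.6]
dot d [505.3 -13.3]
footR s [538.2  23.1]
footL s [521.4 -57.4]
patch s [525.7  87.4]
patch s [575.6 162.2]
patch s [652.9 112. ]
patch s [601.3  36.7]
patch d [577.4 162.4]
patch d [653.3 111.7]
patch d [601.9  35.1]
patch d [527.6  86.5]
dish d [ 538.6 -177.1]
red s [ 430.1 -114.4]
red d [ 429.8 -115.1]
turq s [464.5 112.9]
turq d [465.9 112.1]
dish s [ 534.2 -177.2]
twz s [ 770.  -104.9]
twz s [764.9  20. ]
bottle [621.4 374.4]
purple front [361.3 157.8]
housing rear side [393.4 -30.1]
```

The measurements agree. The dispenser origin is about (505,-13) with yaw about -12.5°, and the cap is at (442,2). Landing should be about (571,-27) and the patch centre (589,99.5). I'll move above the cap with the fingers closed.

```bash
python3 -m crank '[0,-36,20,0,0,0,255, 1,-73,40,0,0,0,255, 2,-110,60,0,0,0,255, 2,-147,80,0,0,0,255, 2,-183,100,0,0,0,255]' 20
python3 -m crank '[0,0,15,0,0,0,255, 0,0,32,0,0,0,255, 0,0,40,0,0,0,255, 0,0,40,0,0,0,255, 0,0,40,0,0,0,255]'
```

```text
time: 0.52
position: [0.4407, 0.0023, 0.1474]
tool_rot: [0.707, 0.707, 0.0, 0.0]
ft_force: [0.5, -0.0, -0.3]
grip_width: 0.0618
grip_force: 0.0
time: 0.93
position: [0.4431, 0.0019, 0.1077]
tool_rot: [0.707, 0.707, -0.0, -0.0]
ft_force: [0.0, -0.4, -0.5]
grip_width: 0.0284
grip_force: 0.0
```

```bash
python3 -m crank '[0,0,0,0,0,0,255, 0,0,0,0,0,0,255, 0,0,0,0,0,0,255, 0,0,2,0,0,0,255, 0,0,5,0,0,0,255]'
python3 - <<'E'
from h import *
a=snap("scene","pics/s1.png")["pixels"];b=snap("side","pics/d1.png")["pixels"]
f=lambda x:cv2.resize(x,(480,440),interpolation=cv2.INTER_CUBIC)[:,:,::-1]
cv2.imwrite("pics/c2.png",cv2.resize(np.hstack([f(a[120:230,240:360]),f(b[170:280,230:350])]),(800,366)))
E
```

```text
time: 1.35
position: [0.4431, 0.002, 0.1033]
tool_rot: [0.707, 0.707, 0.0, 0.001]
ft_force: [0.6, -0.2, -0.7]
grip_width: 0.0017
grip_force: 0.0
```

View pics/c2.png

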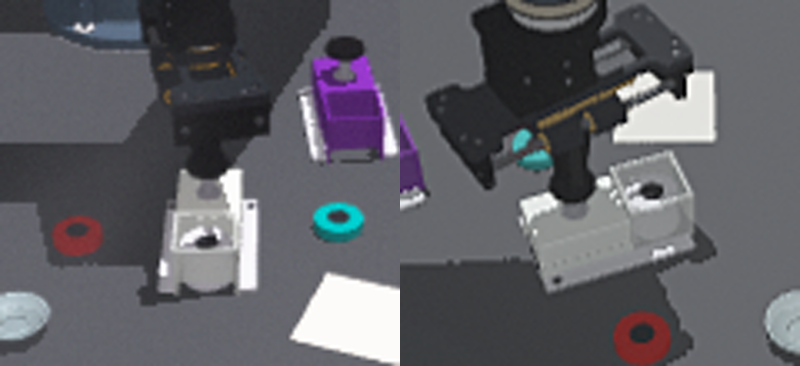

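The closed fingers stand right over the cap in both views: left at (208,165), right at (573,185). Pressing slowly now.

```bash
python3 -m crank '[0,0,4,0,0,0,255, 0,0,8,0,0,0,255, 0,0,12,0,0,0,255, 0,0,16,0,0,0,255, 0,0,20,0,0,0,255]'
python3 -m crank '[0,0,3,0,0,0,255, 0,0,5,0,0,0,255, 0,0,7,0,0,0,255, 0,0,8,0,0,0,255, 0,0,9,0,0,0,255]'
```

```text
time: 1.87
position: [0.4429, 0.002, 0.0835]
tool_rot: [0.707, 0.707, 0.0, 0.001]
ft_force: [-1.9, -0.4, 11.2]
grip_width: 0.0003
grip_force: 5.6
time: 2.28
position: [0.4429, 0.002, 0.0752]
tool_rot: [0.707, 0.707, 0.0, 0.001]
ft_force: [-3.3, 1.0, 32.9]
grip_width: 0.0006
grip_force: 16.2
```

At 33 N it is against the stop. I'll release it, climb clear and look.

```bash
python3 -m crank '[0,0,-6,0,0,0,255, 0,0,-14,0,0,0,255, 0,0,-24,0,0,0,255, 0,0,-40,0,0,0,255, 0,0,-60,0,0,0,150]'
python3 -m crank '[0,0,-20,0,0,0,150, -10,0,-20,0,0,0,150, -20,0,-20,0,0,0,150, -30,0,-20,0,0,0,150, -40,0,-20,0,0,0,180]'
python3 - <<'E'
from h import *
a=snap("scene","pics/s2.png")["pixels"];b=snap("side","pics/d2.png")["pixels"]
cv2.imwrite("pics/c3.png",cv2.resize(np.hstack([x[:,:,::-1] for x in (a[150:250,250:350],b[180:280,260:360])]),(800,400),interpolation=cv2.INTER_CUBIC))
E
```

```text
time: 2.7
position: [0.4417, 0.0022, 0.1337]
tool_rot: [0.707, 0.707, -0.001, -0.001]
ft_force: [-0.3, -0.3, -0.1]
grip_width: 0.0025
grip_force: 0.0
time: 3.12
position: [0.442, -0.039, 0.153]
tool_rot: [0.707, 0.707, -0.0, -0.001]
ft_force: [0.2, 0.3, -0.5]
grip_width: 0.0278
grip_force: 0.0
```

View pics/c3.png

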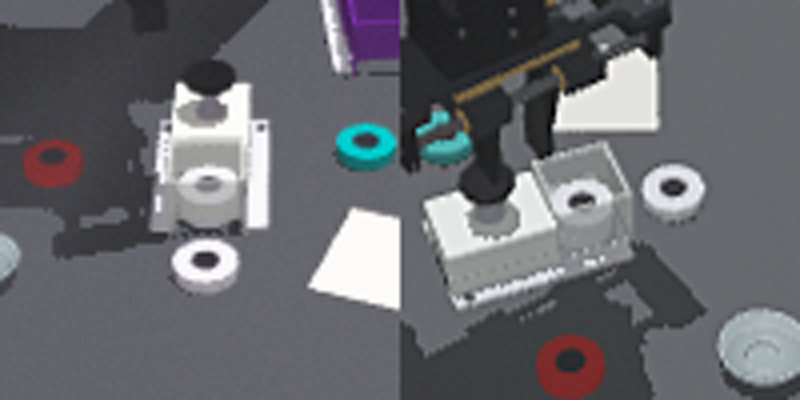

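One puck is out and the plunger is up. The puck's dot is at scene crop (205,260) and side crop (673,188).

```bash
python3 - <<'E'
import pickle
from h import *
S=pickle.load(open("scene.pkl","rb"));D=pickle.load(open("side.pkl","rb"))
print(ray(S,250+205.5/4-.5,150+260.5/4-.5,.012),ray(D,260+273.5/4-.5,180+188.5/4-.5,.012))
E
```

```text
[ 0.57112247 -0.02771801  0.012     ] [ 0.57029295 -0.02888191  0.012     ]
```

Puck at (571,-28). The push is 129 mm toward (18,127.5), 8° off the tool's x. I'll go round behind it with the fingers about 20 mm apart as a cradle.

```bash
python3 -m crank '[-10,30,0,0,0,2,195, -20,60,0,0,0,4,195, -30,90,0,0,0,6,195, -35,123,0,0,0,8,195, -35,123,0,0,0,8,195]'
python3 -m crank '[0,0,30,0,0,0,195, 0,0,60,0,0,0,195, 0,0,90,0,0,0,195, 0,0,108,0,0,0,195, 0,0,108,0,0,0,195]'
```

```text
time: 3.63
position: [0.5729, -0.0756, 0.1538]
tool_rot: [0.756, 0.655, 0.003, 0.004]
ft_force: [1.0, -0.5, 0.8]
grip_width: 0.021
grip_force: 0.0
time: 4.05
position: [0.5616, -0.0719, 0.0412]
tool_rot: [0.755, 0.656, -0.003, -0.005]
ft_force: [-0.6, 0.4, 0.0]
grip_width: 0.0207
grip_force: 0.0
```

```bash
python3 -m crank '[0,0,3,0,0,0,195, 0,0,6,0,0,0,195, 0,0,9,0,0,0,195, 0,0,9,0,0,0,195, 0,0,9,0,0,0,195]'
python3 - <<'E'
from h import *
o=robot.get_obs();p=o["position"];R=__import__("scipy.spatial.transform",fromlist=["R"]).Rotation.from_quat(o["tool_rot"]).as_matrix()
print(p,R.round(3).tolist(),(R.T@(np.array([.571,-.028,p[2]])-p)).round(4),(R.T@(np.array([.589,.0995,p[2]])-p)).round(4))
E
```

```text
time: 4.47
position: [0.5661, -0.0731, 0.0378]
tool_rot: [0.755, 0.656, 0.0, 0.001]
ft_force: [-0.2, 0.2, -0.2]
grip_width: 0.0199
grip_force: 0.0
[ 0.56609739 -0.07312248  0.03778079] [[0.139, 0.99, 0.002], [0.99, -0.139, -0.001], [-0.0, 0.002, -1.0]] [ 0.0454 -0.0014 -0.    ] [ 1.741e-01 -1.300e-03 -1.000e-04]
```

```bash
python3 -m crank '[0,-1,4,0,0,0,195, 0,-1,8,0,0,0,195, 4,-1,8,0,0,0,195, 8,-1,8,0,0,0,195, 12,-1,8,0,0,0,195]'
python3 -m crank '[3,0,0,0,0,0,195, 6,0,0,0,0,0,195, 10,0,0,0,0,0,195, 15,0,0,0,0,0,195, 20,0,0,0,0,0,195]'
python3 -m crank '[6,0,0,0,0,0,195, 12,0,0,0,0,0,195, 18,0,0,0,0,0,195, 24,0,0,0,0,0,195, 30,0,0,0,0,0,195]'
python3 -m crank '[6,0,0,0,0,0,195, 12,0,0,0,0,0,195, 18,0,0,0,0,0,195, 24,0,0,0,0,0,195, 30,0,0,0,0,0,195]'
python3 - <<'E'
from h import *
a=snap("scene","pics/s3.png")["pixels"];b=snap("side","pics/d3.png")["pixels"]
cv2.imwrite("pics/c4.png",cv2.resize(np.hstack([x[:,:,::-1] for x in (a[160:260,270:370],b[160:260,260:360])]),(800,400),interpolation=cv2.INTER_CUBIC))
E
```

```text
time: 4.88
position: [0.5663, -0.0605, 0.0288]
tool_rot: [0.755, 0.656, -0.0, -0.0]
ft_force: [-0.0, -0.3, -0.6]
grip_width: 0.0208
grip_force: 0.0
time: 5.3
position: [0.5692, -0.0407, 0.0289]
tool_rot: [0.755, 0.656, 0.0, 0.0]
ft_force: [-1.2, -0.1, 0.8]
grip_width: 0.0206
grip_force: 0.2
time: 5.72
position: [0.5733, -0.0107, 0.0289]
tool_rot: [0.755, 0.656, -0.0, -0.0]
ft_force: [0.1, -0.8, -0.2]
grip_width: 0.0206
grip_force: 0.2
time: 6.13
position: [0.5775, 0.0189, 0.0289]
tool_rot: [0.755, 0.656, -0.0, 0.0]
ft_force: [0.2, -0.8, 0.1]
grip_width: 0.0201
grip_force: 0.2
```

View pics/c4.png

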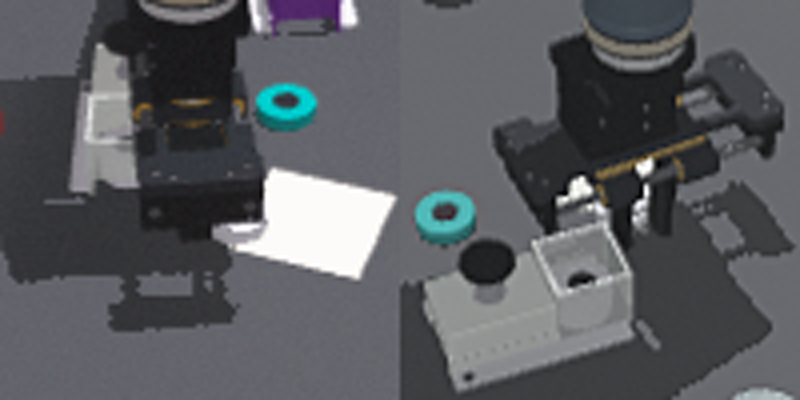

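The puck is ahead of the fingers at left (240,230) and just reaching the patch. About 53 mm are left.

```bash
python3 -m crank '[6,0,0,0,0,0,195, 12,0,0,0,0,0,195, 18,0,0,0,0,0,195, 24,0,0,0,0,0,195, 30,0,0,0,0,0,195]'
python3 -m crank '[6,0,0,0,0,0,195, 12,0,0,0,0,0,195, 17,0,0,0,0,0,195, 20,0,0,0,0,0,195, 22,0,0,0,0,0,195]'
python3 -m crank '[-5,0,0,0,0,0,195, -15,0,0,0,0,0,195, -30,0,0,0,0,0,195, -30,0,-30,0,0,0,195, -30,0,-60,0,0,0,195]'
python3 -m crank '[-20,0,-25,0,0,0,195, -50,0,-50,0,0,0,195, -80,0,-75,0,0,0,195, -80,0,-100,0,0,0,195, -80,0,-100,0,0,0,195]'
python3 - <<'E'
from h import *
a=snap("scene","pics/s4.png")["pixels"];b=snap("side","pics/d4.png")["pixels"]
cv2.imwrite("pics/c5.png",cv2.resize(np.hstack([x[:,:,::-1] for x in (a[150:250,280:380],b[160:260,260:360])]),(800,400),interpolation=cv2.INTER_CUBIC))
E
```

```text
time: 6.65
position: [0.5816, 0.0486, 0.0289]
tool_rot: [0.755, 0.656, -0.0, -0.0]
ft_force: [-0.2, -0.2, 0.1]
grip_width: 0.0206
grip_force: 0.1
time: 7.07
position: [0.5847, 0.0703, 0.0289]
tool_rot: [0.755, 0.656, -0.0, 0.0]
ft_force: [-0.3, 0.1, -0.4]
grip_width: 0.0205
grip_force: 0.1
time: 7.48
position: [0.5785, 0.0381, 0.0876]
tool_rot: [0.756, 0.655, -0.002, -0.002]
ft_force: [0.8, -0.2, -0.9]
grip_width: 0.0207
grip_force: 0.0
time: 7.9
position: [0.572, -0.0429, 0.1939]
tool_rot: [0.756, 0.654, 0.003, 0.004]
ft_force: [0.8, -0.3, 0.8]
grip_width: 0.0205
grip_force: 0.0
```

View pics/c5.png

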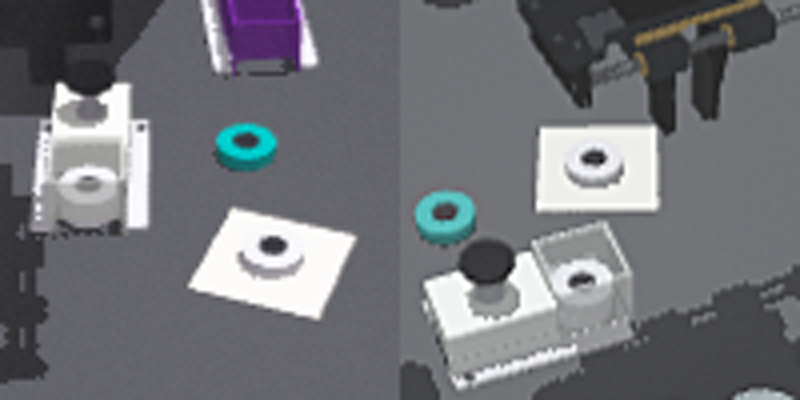

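The puck lies in the middle of the patch (left (271,250), right (594,162)). The plunger is up and the hand is clear, so I'm handing in.

```bash
python3 -m crank '[0,0,0,0,0,0,195, 0,0,0,0,0,0,195, 0,0,0,0,0,0,195, 0,0,0,0,0,0,195, 0,0,0,0,0,0,195]' >/dev/null; python3 -c "
from rig import robot
print(robot.hand_in())"
```

```text
the job is handed in; nothing more can be done
None
```

I pressed the plunger once, and a single puck came out and now lies near the middle of the white patch. The plunger is back up, the other two pucks are still in the magazine, and the job is handed in (no verdict was returned).

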